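Take the play out of a trolley wheel's bearing

ROBOT

A 7-joint arm with a two-finger parallel gripper is mounted at the origin on the work surface. World frame = base frame: x ahead of the robot, y to its left, z up, the work surface at z = 0. Lengths are in mm, angles in rad, forces in N, time in s.
With the tool pointing down it reaches from about 400 to 875 mm from the base axis. Payload 4.4 kg.
Tool frame: the origin (TCP) lies at the very end of the fingers, on their centre line; the grasp point (between the pads) lies 19 mm behind it (ctrl.pinch_z is the z of the grasp point in the tool frame, in mm); z points along the fingers, x is the direction in which the jaws open and shut, and the axes are right-handed (so a half turn about z gives the same grasp; the last joint's range is limited). The gripper opens to 85 mm and grips with 20 to 120 N. Pads are 22 mm wide; open, the fingers measure 114 mm over their backs; the gripper's body (76 mm by 85 mm) begins 54 mm behind the grasp point. The pads swing forward as they close: fully open they stand 13 mm farther back than shut.
Start: joints at [1.149, 0.628, 0.038, 1.517, -0.027, 0.996, -0.02], TCP at [226.449, -609.293, 231.313] pointing down, gripper open.
Joint ranges: [-3.06, 3.06], [-0.37, 2.12], [-1.25, 1.32], [0.18, 2.47], [-1.1, 4.24], [0.23, 1.98], [-2.94, 2.94]. Speed limits (rad/s): [2.57, 2.57, 3.14, 3.14, 3.14, 3.14, 3.14].

INTERFACE

Orientations are given as [roll, pitch, yaw] about the fixed x, y, z axes, in that order (R = Rz(yaw) Ry(pitch) Rx(roll)).
In Python, from cell import sensors, get_image, order, ctrl gives the robot as it stands.
- The arm moves only by the tool arm_command, never from a script. Its argument "rows" is a list that holds one entry, the list of rows, each a list of 6 numbers: the shift along the tool's x, y, z in mm, then the turn, a rotation vector about the tool's x, y, z in degrees. A call has 1 to 20 rows; each row is the pose to reach, as a shift and turn from the pose commanded when the call began, along the tool's axes at that moment; what a row does not reach only later rows make up. A row lasts 1/12 s, in which the tool goes at most 41.7 mm and 7.16 degrees, less where a joint would pass 70% of its speed; a pose out of reach is approached as far as the arm can. A call with a gripper value outside its range is refused whole. "claw" is the opening, from -1 (shut) to 1 (fully open), set as the call begins (left out, the last holds). The fingers move at their own pace and stop on an object; the grip force is fixed at half the most. Time passes only in rows, so rows that repeat a pose let the fingers close. It gives the time, the measured TCP pose, the force and the opening at its end, in the units of the state.
- sensors.read_state(): the state, without advancing time (a new reading comes with each control period).
- get_image(name): name is "side" or "top"; returns a dict with "pixels" (384x512x3 uint8, red, green, blue), "z_map" (384x512 float32, mm along the optical axis (not along the pixel's ray), 0 where there is no reading), "K" (3x3 intrinsics, pixels), "pose" (4x4, takes a point from camera to world coordinates). Camera axes: x right, y up, looking along -z (the intrinsics and any distortion apply to the point x, -y, -z); pixel columns grow to the right and rows downward; lengths in mm; the calibration is good to about 2 mm. A picture is of the moment at which its call begins.
- order.finish_job(): hands the job in, once; it reports no verdict.
The state is a dict: "clock": time; "qpos": joint angles; "qd": joint speeds; "tau": joint torques, N m; "eef_pos": TCP position; "tool_rot": TCP orientation; "force": force on the tool from outside, world axes, zero at the start; "torque": the same for the moment, N m; "width": finger opening in mm.
Only numpy, scipy, OpenCV 4.12 (cv2) and the standard library are available. Lean on these libraries where they do the work, as an engineer would, in place of code of your own. Each camera call takes 0.05 s, during which the arm holds its last target.

TASK

Check the red trolley wheel in its bench stand for bearing play: rock the top of the wheel firmly but gently against its stop towards the yellow post, then against its stop towards the blue post. Then push the orange tab towards the wheel until the taper bites and all the play is gone, without forcing it, and rock the wheel again with the same firmness, first towards yellow, then towards blue, to make sure it no longer moves on its axle. Leave it standing centred and let go, with the loose things around it left alone.

Things in the scene. Friction and masses are not known exactly. Their poses are not given: they have to be found in the camera images.
- stand: Bench stand bolted to the table: dark base plate 390 x 180 x 12 mm (x -255 to +135), grey head, wheel between two posts. Origin on the table under the hub; +x: push direction of the orange tab, tab to wheel; +y, along the axle, to the yellow post, -y to the blue one; z up. Posts at y = +-55 mm, 12 mm thick, 34 mm along x, bearing housings to 162 mm above the table.
- wheel: Black tyre 150 mm diameter, 32 mm wide, red disc; origin at the hub, 145 mm above the table; y axis = axle, on which it also spins. The rim stands free above the posts: straddle the tyre from above with a finger on either side (one on the yellow side, one on the blue), tips some 30 mm below its top (190 mm above the table), and push it either way.
- tyre_top (a point): Topmost point of the tyre, mid-width, 220 mm above the table when upright; moves with the rocking.
- fork (a joint): Rocking angle (rad) of wheel and axle relative to the head, about the stand's x axis through the hub: 0 centred, positive with the wheel's top towards yellow. The worn bearing lets it move freely (about 1 N at the rim) by 0.03 to 0.13 rad either way, different each time, up to a hard stop. Tight means within 0.008 rad under a firm rock.
- head (a joint): Lean (rad) of the whole head on its rubber mount, about an axis along the stand's x, 20 mm above the table, positive to yellow: spring of 140 N m/rad, 0 when nobody pushes. It leans only once the wheel is against its stop: 5 N sideways 190 mm above the table give 0.006 rad (1 mm), 10 N 0.012. A firm rock is more than 0.006 (5 N); beyond 0.017 (14 N) the bearing is damaged.
- takeup (a joint): Travel (m) of the brass take-up slide towards the wheel, 0 to 0.060; starts at 0 to 0.003, moved by the tab against some 3 N (plus 1 N at 20 mm/s), stays where it is left. Its two jaws (tapered 14 degrees, under the grey covers) close on a pin 103 mm below the hub, centre the wheel and end its play. They are worn: the bite comes somewhere from 0.015 to 0.054, unknown.
- tab (a joint): Compression (m) of the spring between the orange tab and the slide: 0 free, 6 N per mm. Biting taper: 7 to 12 N of push is a good snug fit; more than 0.0027 (16 N) would force it.
- tab_top (a point): Middle of the top edge of the orange push tab, 104 mm above the table. The tab is an upright plate 12 mm thick along the stand's x, 44 mm wide along y, reaching from 29 to 104 mm above the table, at stand x = -215 mm with the take-up fully back. Push on its face that looks away from the wheel, in the stand's +x.
- bearing: Loose steel bearing ring, 40 mm diameter, 12 mm high, lying on the stand's base plate; leave alone. Origin at its underside.
- wrench: Loose wrench, 180 mm, on the table beside the stand; leave alone.
- grease: Grease can, 72 mm diameter, 100 mm tall, origin at its underside; leave alone.
- weight: Cast concrete weight with a knob, 100 mm diameter, 72 mm tall, origin at its underside; leave alone.
- hammer: Hammer, 260 mm, lying on the table; leave alone.
- brush: Brush, 200 mm, lying on the table; leave alone.
- mould: Square steel casting mould, 130 x 130 x 30 mm, open at the top; leave alone.

How it is judged:
By the outcome, as a careful person would: the job done as asked, in the order asked, and still so for the second after the job is handed in, with the robot touching nothing.
It also fails if it takes over 72 s, if anything falls off the work surface, if the arm or the gripper's body presses on something with over 40 N, if the wrist force passes 120 N, or if a joint passes its speed limit or range.

## Working session

There is one attempt and no reset: what is moved stays moved. The work goes in short steps, Python scripts to look and compute and a tool call to move; the robot and the scene stay as the last step left them, time stands still between calls to the robot, and variables do not carry over. Pictures are saved under pics/ and viewed, and the job is handed in when it is done.

Besides the shell and the picture viewer there is one more tool, called after ">>>" as name([rows], argument=value, ...), one row to a line, values as JSON. arm_command: Moves the arm, as the interface text tells. Its arguments: {"type":"object","properties":{"rows":{"type":"array","items":{"type":"array","items":{"type":"array","items":{"type":"number"}}}},"claw":{"type":"number"}},"required":["rows"]}

```bash
ls; mkdir -p pics; python3 - <<'E'
from cell import sensors, get_image, order, ctrl
import cv2,numpy as np
s=sensors.read_state();print(s)
for n in("side","top"):
    g=get_image(n);cv2.imwrite(f"pics/{n}0.png",g["pixels"][:,:,::-1]);np.savez(f"pics/{n}0.npz",**g)
    print(n,g["K"],g["pose"].round(3),[k for k in g])
E
```

```text
pics
{'clock': 0.0, 'qpos': array([ 1.14921942,  0.62933117,  0.03845572,  1.5183613 , -0.02700579,
        0.9963102 , -0.01997832]), 'qd': array([-0.00019172, -0.00021045, -0.00049539,  0.00111635,  0.00120427,
        0.00130852, -0.00155269]), 'tau': array([ 6.23915912e-04, -5.63393712e+01,  1.22600421e+00, -1.93445367e+01,
        1.09008720e-02,  1.04713239e-02,  3.32365653e-05]), 'eef_pos': array([ 226.21111694, -608.70159857,  230.40118264]), 'tool_rot': array([ 3.14156529e+00,  1.89144910e-03, -1.21501190e+00]), 'force': array([-0.34463552, -0.06427085,  0.77914563]), 'torque': array([-0.05081887, -0.06329069, -0.03641794]), 'width': 85.48949007393695}
side [[350.78080193   0.         255.65810984]
 [  0.         350.78080193 189.23987346]
 [  0.           0.           1.        ]] [[-9.920000e-01 -1.060000e-01  7.000000e-02  6.270790e+02]
 [ 1.260000e-01 -7.680000e-01  6.280000e-01  6.670410e+02]
 [-1.300000e-02  6.310000e-01  7.750000e-01  1.043786e+03]
 [ 0.000000e+00  0.000000e+00  0.000000e+00  1.000000e+00]] ['pixels', 'z_map', 'K', 'pose']
top [[379.43897113   0.         256.93317825]
 [  0.         379.43897113 194.0382594 ]
 [  0.           0.           1.        ]] [[-1.700000e-02  9.950000e-01 -9.400000e-02  4.351910e+02]
 [-1.000000e+00 -1.900000e-02 -1.900000e-02 -4.219300e+01]
 [-2.100000e-02  9.400000e-02  9.950000e-01  1.291551e+03]
 [ 0.000000e+00  0.000000e+00  0.000000e+00  1.000000e+00]] ['pixels', 'z_map', 'K', 'pose']
```

View pics/side0.png

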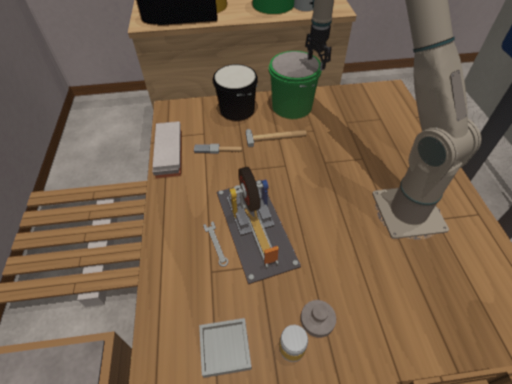

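View pics/top0.png

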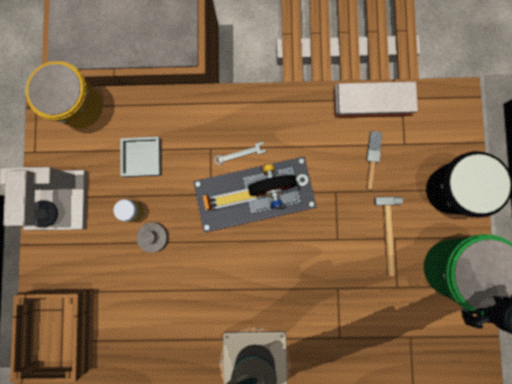

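```bash
cat > h.py <<'E'
import numpy as np,cv2
def ray(g,u,v,z):
    K=g["K"];P=g["pose"]
    d=np.array([(u-K[0,2])/K[0,0],-(v-K[1,2])/K[1,1],-1.]);d=P[:3,:3]@d;o=P[:3,3]
    return o+d*(z-o[2])/d[2]
def dep(g,u,v):
    K=g["K"];P=g["pose"];D=g["z_map"][int(round(v)),int(round(u))]
    return P[:3,:3]@(np.array([(u-K[0,2])/K[0,0],-(v-K[1,2])/K[1,1],-1.])*D)+P[:3,3]
E
python3 - <<'E'
import cv2,numpy as np
from h import *
for n,(a,b,c,d) in dict(top=(150,250,185,325),side=(160,285,190,310)).items():
    g=np.load(f"pics/{n}0.npz");im=g["pixels"][:,:,::-1][a:b,c:d]
    cv2.imwrite(f"pics/{n}0c.png",cv2.resize(im,None,fx=5.5 if n=="top" else 4.6,fy=5.5 if n=="top" else 4.6,interpolation=cv2.INTER_CUBIC))
    hsv=cv2.cvtColor(g["pixels"],cv2.COLOR_RGB2HSV)
    H,S,V=[hsv[...,i].astype(int) for i in range(3)]
    roi=np.zeros(H.shape,bool);roi[a:b,c:d]=1
    Z=np.array([[dep(g,u,v) for u in range(512)] for v in range(384)])
    for nm,m in dict(orange=(H>=6)&(H<=14)&(S>190)&(V>120),yellow=(H>20)&(H<30)&(S>150),blue=(H>100)&(H<125)&(S>120),plate=(V<100)&(S<70)).items():
        m=m&roi
        k,l,st,ce=cv2.connectedComponentsWithStats(m.astype(np.uint8))
        for i in range(1,k):
            if st[i,4]>5:
                q=Z[l==i]; print(n,nm,st[i],ce[i].round(1),"med",np.median(q,0).round(1),"zmax",q[:,2].max().round(1))
        if nm=="plate":
            l2=(l==1+np.argmax(st[1:,4])).astype(np.uint8)
            cs=cv2.findContours(l2,0,1)[0];r=cv2.minAreaRect(np.vstack(cs));bx=cv2.boxPoints(r)
            for p in bx: print("corner",p,ray(g,*p,12).round(1))
E
```

```text
top yellow [263 164  10   6  40] [267.6 167. ] med [623.3 -53.5 160. ] zmax 1291.6
top yellow [217 191  39  13 159] [235.6 197.3] med [542.2  51.8  38. ] zmax 1291.6
top blue [271 200  11   8  53] [275.8 203.3] med [514.2 -76.6 159.7] zmax 164.9
top plate [ 195  158  120   73 3437] [251.8 195. ] med [559.4  17.4  12.5] zmax 1291.6
top plate [301 178   3   3   7] [302.  179.3] med [ 604.6 -171.2   11.2] zmax 14.1
top plate [269 193   4   6  11] [270.6 195.3] med [544.8 -63.   93.5] zmax 163.6
top plate [277 195   3   4   9] [278.3 196.6] med [541.1 -87.   56.6] zmax 60.4
top plate [258 196  10   2  15] [262.3 196.5] med [546.1 -34.6  33.9] zmax 45.9
corner [192.81189 180.78139] [605.8 200.6  12. ]
corner [304.37238 156.23808] [ 682.8 -181.4   12. ]
corner [315.58643 207.21098] [ 508.1 -214.1   12. ]
corner [204.02594 231.75429] [432.1 162.8  12. ]
side yellow [230 189   6  18  46] [233.  194.7] med [621.7 -42.8 155.7] zmax 165.7
side blue [263 181   4   6  16] [264.6 183.4] med [514.2 -69.  159.5] zmax 164.2
side plate [ 217  181   83  102 2871] [258.8 239.9] med [557.4  64.4  11.8] zmax 1043.8
side plate [261 180   3   4   6] [261.7 181. ] med [521.9 -84.8 156.6] zmax 158.9
side plate [240 183   4   6  10] [241.3 185.3] med [592.5 -71.4 157.9] zmax 172.7
side plate [237 191  12  19 128] [241.9 200.4] med [594.8 -55.9  77.8] zmax 174.5
side plate [250 211   4   5  16] [251.8 212.7] med [562.7 -48.9  25.4] zmax 116.6
side plate [245 212   5   7   7] [246.6 215. ] med [583.4 -42.5  33. ] zmax 54.0
corner [216.457   192.18887] [ 682.2 -174.1   12. ]
corner [267.80942 174.32715] [ 476.9 -236.5   12. ]
corner [299.715   266.05563] [433.7 167.1  12. ]
corner [248.36258 283.91736] [604.3 205.6  12. ]
```

```bash
sleep 1; ls pics
```

```text
side0.npz
side0.png
side0c.png
top0.npz
top0.png
top0c.png
```

View pics/top0c.png

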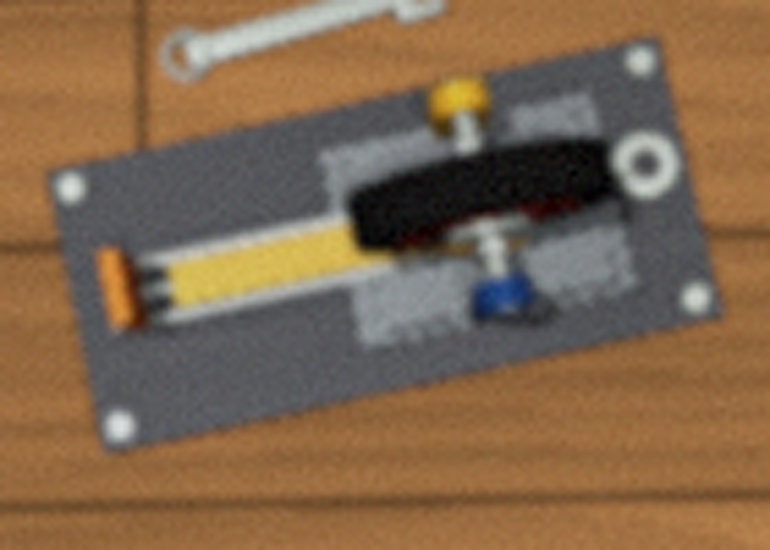

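View pics/side0c.png

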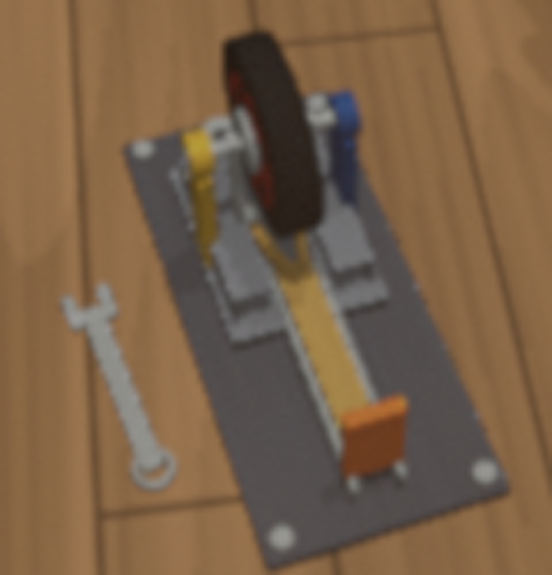

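```bash
cat >> h.py <<'E'
from scipy.spatial.transform import Rotation as R
O=np.array([569.3,-65.,0]);PSI=np.radians(-78.5)
ex=np.array([np.cos(PSI),np.sin(PSI),0]);ey=np.array([-ex[1],ex[0],0]);ez=np.array([0,0,1.])
S=np.stack([ex,ey,ez],1)
def rep(s,tgt=None,yaw=None):
    p=S.T@(s["eef_pos"]-O);f=S.T@s["force"]
    print("t",round(s["clock"],2),"stand pos",p.round(2),"F stand",f.round(2),"rpy deg",np.degrees(s["tool_rot"]).round(2),"w",round(s["width"],1))
    if tgt is not None:
        Rt=R.from_euler("xyz",s["tool_rot"]);g=O+S@np.array(tgt,float)
        print("shift tool",Rt.inv().apply(g-s["eef_pos"]).round(2))
        T=R.from_euler("xyz",[np.pi,0,np.radians(11.5) if yaw is None else yaw])
        print("turn",np.degrees((Rt.inv()*T).as_rotvec()).round(2))
E
python3 - <<'E'
from cell import sensors,ctrl
from h import *
print([a for a in dir(ctrl) if a[0]!='_'],ctrl.pinch_z)
rep(sensors.read_state(),[0,0,330])
E
```

```text
['MotionError', 'pinch_z'] -18.700000000000003
t 0.1 stand pos [ 464.45 -444.56  230.47] F stand [ 0.37  0.27 -0.25] rpy deg [ 1.800e+02  1.000e-01 -6.961e+01] w 85.3
shift tool [-390.37 -510.97  -98.87]
turn [-7.000e-02  8.000e-02 -8.111e+01]
```

>>> arm_command([
  [[0, 0, -30, 0, 0, 0], [0, 0, -60, 0, 0, 0], [0, 0, -90, 0, 0, 0], [0, 0, -100, 0, 0, 0], [0, 0, -100, 0, 0, 0]],
], claw=1)

```text
clock: 0.52
eef_pos: [226.9, -610.7, 334.3]
tool_rot: [-3.141, -0.006, -1.215]
force: [-0.2, -0.5, -0.5]
width: 85.2
```

```bash
python3 - <<'E'
from cell import sensors,ctrl
from h import *
rep(sensors.read_state(),[0,0,320])
E
```

```text
t 0.52 stand pos [ 466.5  -444.29  334.33] F stand [ 0.47 -0.34 -0.51] rpy deg [-179.99   -0.33  -69.62] w 85.2
shift tool [-392.4  -510.97   12.17]
turn [  0.22  -0.28 -81.12]
```

>>> arm_command([
  [[-20, -25, 0, 0, 0, -4], [-40, -50, 0, 0, 0, -8], [-60, -75, 0, 0, 0, -12], [-80, -100, 0, 0, 0, -16], [-100, -130, 0, 0, 0, -21], [-120, -155, 0, 0, 0, -25], [-140, -180, 0, 0, 0, -29], [-160, -205, 0, 0, 0, -33], [-180, -230, 0, 0, 0, -37], [-200, -260, 0, 0, 0, -41], [-220, -285, 0, 0, 0, -45], [-240, -310, 0, 0, 0, -49], [-260, -335, 0, 0, 0, -53], [-280, -360, 0, 0, 0, -57], [-300, -390, 0, 0, 0, -61], [-320, -415, 0, 0, 0, -66], [-345, -445, 0, 0, 0, -70], [-365, -475, 0, 0, 0, -75], [-385, -500, 0, 0, 0, -79], [-392, -511, 0, 0, 0, -81.1]],
])

```text
clock: 2.18
eef_pos: [569.6, -57.8, 329.4]
tool_rot: [-3.137, 0.001, 0.21]
force: [0.1, 0.4, 0.5]
width: 85.1
```

>>> arm_command([
  [[0, 0, 0, 0, 0, 0], [0, 0, 0, 0, 0, 0]],
])

```text
clock: 2.35
eef_pos: [567.9, -64.0, 329.6]
tool_rot: [-3.141, 0.003, 0.201]
force: [0.8, -0.3, -0.5]
width: 85.9
```

```bash
python3 - <<'E'
from cell import sensors,get_image
from h import *
g=get_image("side");cv2.imwrite("pics/side1.png",g["pixels"][:,:,::-1]);np.savez("pics/side1.npz",**g)
rep(sensors.read_state(),[0,0,260])
g0=g;cv2.imwrite("pics/side1c.png",cv2.resize(g["pixels"][100:280,180:330,::-1],None,fx=3.3,fy=3.3,interpolation=2))
E
```

```text
t 2.4 stand pos [ 8.0000e-02 -1.6500e+00  3.2995e+02] F stand [-0.    0.13  0.13] rpy deg [179.98   0.18  11.36] w 85.6
shift tool [ 1.87 -0.12 69.94]
turn [ 0.02  0.18 -0.14]
```

View pics/side1c.png

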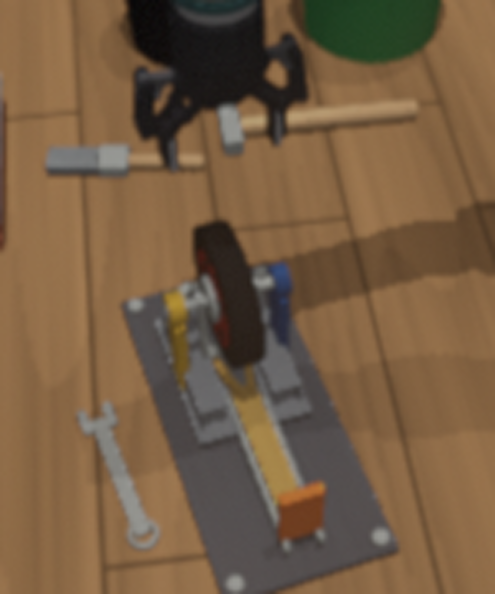

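```bash
python3 - <<'E'
from h import *
g=np.load("pics/side1.npz")
K=g["K"];P=g["pose"];D=g["z_map"]
v,u=np.mgrid[0:384,0:512]
c=np.stack([(u-K[0,2])/K[0,0]*D,-(v-K[1,2])/K[1,1]*D,-D],-1)
W=c@P[:3,:3].T+P[:3,3]; Q=(W-O)@S
m=(D>0)
f=m&(abs(Q[...,0])<40)&(abs(Q[...,1])<80)&(Q[...,2]>240)
for sg in(1,-1):
    q=Q[f&(sg*Q[...,1]>20)];i=np.argsort(q[:,2])[:6];print(q[i].round(1))
w=m&(abs(Q[...,0])<90)&(abs(Q[...,1])<40)&(Q[...,2]>180)&(Q[...,2]<230)
q=Q[w];
for a in range(180,226,6):
    k=q[(q[:,2]>=a)&(q[:,2]<a+6)]
    if len(k):print(a,len(k),k[:,1].min().round(1),k[:,1].max().round(1),k[:,0].min().round(1),k[:,0].max().round(1))
E
```

```text
[[-12.2  43.7 346.1]
 [ -8.4  48.3 348. ]
 [-13.6  46.9 348.4]
 [ -9.7  51.5 350.2]
 [-13.4  43.7 351. ]
 [-12.8  46.4 351.4]]
[[  1.9 -44.9 344.2]
 [ 10.4 -44.8 344.6]
 [-12.6 -45.9 345. ]
 [ -9.3 -44.  346.5]
 [-11.4 -49.4 346.7]
 [-12.1 -46.  348.4]]
180 32 -12.1 17.4 -66.7 56.4
186 37 -15.5 17.6 -62.4 59.0
192 35 -12.0 16.9 -60.3 53.9
198 45 -13.9 17.4 -54.8 48.0
204 54 -14.2 16.6 -48.6 45.1
210 74 -15.4 16.5 -38.2 35.2
216 92 -14.7 16.5 -27.5 24.9
222 2 -7.1 8.4 -8.5 -1.2
```

>>> arm_command([
  [[1.9, 0, 25, 0, 0.2, 0], [1.9, 0, 50, 0, 0.2, 0], [1.9, 0, 75, 0, 0.2, 0], [1.9, 0, 100, 0, 0.2, 0], [1.9, 0, 120, 0, 0.2, 0], [1.9, 0, 135, 0, 0.2, 0], [1.9, 0, 147, 0, 0.2, 0], [1.9, 0, 153, 0, 0.2, 0], [1.9, 0, 153, 0, 0.2, 0], [1.9, 0, 153, 0, 0.2, 0]],
])

```text
clock: 3.23
eef_pos: [570.4, -64.8, 178.5]
tool_rot: [3.141, -0.003, 0.198]
force: [0.3, -0.6, -0.5]
width: 85.5
```

```bash
python3 - <<'E'
from cell import sensors,get_image
from h import *
g=get_image("side");cv2.imwrite("pics/side2.png",cv2.resize(g["pixels"][140:280,180:330,::-1],None,fx=4,fy=4,interpolation=2))
rep(sensors.read_state(),[0,20,177])
E
```

```text
t 3.28 stand pos [ -0.28   1.77 179.01] F stand [-0.04 -0.01  0.54] rpy deg [179.96  -0.25  11.4 ] w 84.9
shift tool [18.22  0.24  2.09]
turn [ 0.04 -0.25 -0.1 ]
```

View pics/side2.png

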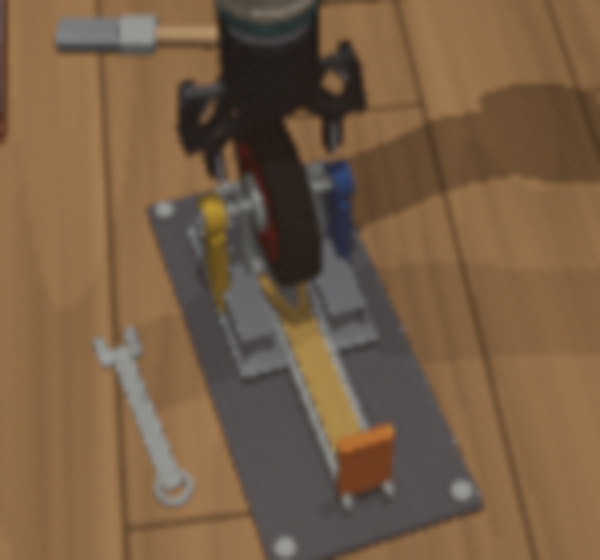

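>>> arm_command([
  [[4, 0, 2, 0, 0, 0], [8, 0, 2, 0, 0, 0], [12, 0, 2, 0, 0, 0], [16, 0, 2, 0, 0, 0], [19, 0, 2, 0, 0, 0], [21, 0, 2, 0, 0, 0], [21, 0, 2, 0, 0, 0], [21, 0, 2, 0, 0, 0]],
])

```text
clock: 3.95
eef_pos: [591.3, -59.2, 176.3]
tool_rot: [-3.141, -0.003, 0.201]
force: [-0.5, 0.1, -0.3]
width: 85.5
```

>>> arm_command([
  [[0.5, 0, 0, 0, 0, 0], [1, 0, 0, 0, 0, 0], [1.5, 0, 0, 0, 0, 0], [2, 0, 0, 0, 0, 0], [2, 0, 0, 0, 0, 0]],
])

```text
clock: 4.37
eef_pos: [593.4, -58.9, 176.4]
tool_rot: [3.142, -0.004, 0.2]
force: [0.2, 0.5, 0.5]
width: 85.6
```

>>> arm_command([
  [[0.5, 0, 0, 0, 0, 0], [1, 0, 0, 0, 0, 0], [1.5, 0, 0, 0, 0, 0], [2, 0, 0, 0, 0, 0], [2, 0, 0, 0, 0, 0]],
])

```text
clock: 4.78
eef_pos: [595.4, -58.4, 176.4]
tool_rot: [-3.142, -0.004, 0.2]
force: [-0.3, -0.1, -0.3]
width: 85.0
```

```bash
python3 - <<'E'
from cell import sensors
from h import *
rep(sensors.read_state())
E
```

```text
t 4.78 stand pos [ -1.23  26.91 176.42] F stand [ 0.07 -0.31 -0.27] rpy deg [-180.     -0.21   11.49] w 85.0
```

>>> arm_command([
  [[0.4, 0, 0, 0, 0, 0], [0.8, 0, 0, 0, 0, 0], [1.2, 0, 0, 0, 0, 0], [1.2, 0, 0, 0, 0, 0]],
])

```text
clock: 5.12
eef_pos: [596.3, -58.3, 176.4]
tool_rot: [3.142, -0.003, 0.2]
force: [0.4, -0.3, 1.1]
width: 85.8
```

>>> arm_command([
  [[0.4, 0, 0, 0, 0, 0], [0.8, 0, 0, 0, 0, 0], [1.2, 0, 0, 0, 0, 0], [1.2, 0, 0, 0, 0, 0]],
])

```text
clock: 5.45
eef_pos: [597.6, -58.1, 176.5]
tool_rot: [3.141, -0.003, 0.2]
force: [-1.4, -0.1, 0.3]
width: 85.2
```

>>> arm_command([
  [[0.4, 0, 0, 0, 0, 0], [0.7, 0, 0, 0, 0, 0], [1.0, 0, 0, 0, 0, 0], [1.0, 0, 0, 0, 0, 0]],
])

```text
clock: 5.78
eef_pos: [598.7, -57.8, 176.5]
tool_rot: [3.142, -0.004, 0.2]
force: [-1.5, 0.8, 1.6]
width: 85.2
```

>>> arm_command([
  [[0.4, 0, 0, 0, 0, 0], [0.7, 0, 0, 0, 0, 0], [1.0, 0, 0, 0, 0, 0], [1.0, 0, 0, 0, 0, 0]],
])

```text
clock: 6.12
eef_pos: [599.4, -57.7, 176.4]
tool_rot: [3.142, -0.003, 0.2]
force: [-2.4, -0.2, 1.9]
width: 85.5
```

>>> arm_command([
  [[0.3, 0, 0, 0, 0, 0], [0.6, 0, 0, 0, 0, 0], [0.8, 0, 0, 0, 0, 0], [0.8, 0, 0, 0, 0, 0]],
])

```text
clock: 6.45
eef_pos: [599.9, -57.6, 176.4]
tool_rot: [3.141, -0.002, 0.2]
force: [-3.4, -0.9, 3.1]
width: 85.3
```

>>> arm_command([
  [[0.3, 0, 0, 0, 0, 0], [0.6, 0, 0, 0, 0, 0], [0.8, 0, 0, 0, 0, 0], [0.8, 0, 0, 0, 0, 0]],
])

```text
clock: 6.78
eef_pos: [600.2, -57.5, 176.4]
tool_rot: [3.142, -0.001, 0.2]
force: [-5.9, -0.5, 5.3]
width: 85.5
```

```bash
python3 - <<'E'
from cell import sensors
from h import *
rep(sensors.read_state())
E
```

```text
t 6.78 stand pos [ -1.18  31.8  176.37] F stand [-0.66 -5.84  5.3 ] rpy deg [ 1.800e+02 -8.000e-02  1.148e+01] w 85.5
```

>>> arm_command([
  [[0.3, 0, 0, 0, 0, 0], [0.6, 0, 0, 0, 0, 0], [0.8, 0, 0, 0, 0, 0], [0.8, 0, 0, 0, 0, 0]],
])

```text
clock: 7.12
eef_pos: [600.5, -57.4, 176.3]
tool_rot: [3.142, -0.0, 0.2]
force: [-6.2, -0.8, 6.2]
width: 85.4
```

>>> arm_command([
  [[0, 0, 0, 0, 0, 0], [0, 0, 0, 0, 0, 0]],
])

```text
clock: 7.28
eef_pos: [600.5, -57.5, 176.3]
tool_rot: [3.142, -0.0, 0.2]
force: [-6.9, -1.8, 5.8]
width: 85.4
```

```bash
python3 - <<'E'
from cell import sensors,get_image
from h import *
rep(sensors.read_state())
g=get_image("side");np.savez("pics/side3.npz",**g);cv2.imwrite("pics/side3.png",cv2.resize(g["pixels"][140:280,180:330,::-1],None,fx=4,fy=4,interpolation=2))
E
```

```text
t 7.28 stand pos [ -1.15  32.05 176.33] F stand [ 0.39 -7.11  5.76] rpy deg [ 1.800e+02 -2.000e-02  1.147e+01] w 85.4
```

View pics/side3.png

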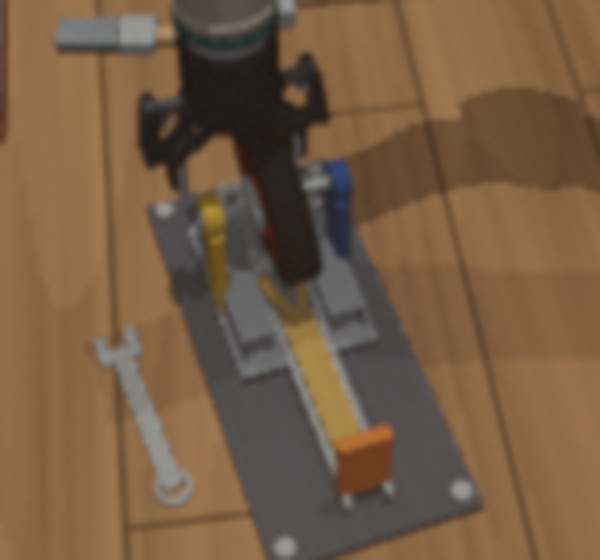

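>>> arm_command([
  [[0.3, 0, 0, 0, 0, 0], [0.6, 0, 0, 0, 0, 0], [0.6, 0, 0, 0, 0, 0], [0.6, 0, 0, 0, 0, 0]],
])

```text
clock: 7.67
eef_pos: [600.7, -57.4, 176.3]
tool_rot: [3.142, 0.001, 0.2]
force: [-7.8, -0.9, 6.1]
width: 85.2
```

>>> arm_command([
  [[0, 0, 0, 0, 0, 0], [0, 0, 0, 0, 0, 0], [0, 0, 0, 0, 0, 0]],
])

```text
clock: 7.92
eef_pos: [600.6, -57.5, 176.3]
tool_rot: [3.142, 0.001, 0.2]
force: [-6.8, -0.4, 6.9]
width: 85.6
```

```bash
python3 - <<'E'
from cell import sensors
from h import *
rep(sensors.read_state())
E
```

```text
t 7.92 stand pos [ -1.14  32.22 176.28] F stand [-0.95 -6.73  6.87] rpy deg [1.800e+02 3.000e-02 1.147e+01] w 85.6
```

>>> arm_command([
  [[0.3, 0, 0, 0, 0, 0], [0.6, 0, 0, 0, 0, 0], [0.8, 0, 0, 0, 0, 0], [0.8, 0, 0, 0, 0, 0]],
])

```text
clock: 8.25
eef_pos: [600.9, -57.4, 176.2]
tool_rot: [3.142, 0.002, 0.2]
force: [-7.9, -2.2, 6.9]
width: 85.9
```

```bash
python3 - <<'E'
from cell import sensors
from h import *
s=sensors.read_state();rep(s);print(S.T@s["torque"])
E
```

```text
t 8.25 stand pos [ -1.12  32.49 176.24] F stand [ 0.54 -8.22  6.9 ] rpy deg [1.800e+02 1.000e-01 1.146e+01] w 85.9
[-2.10093359  0.07314166 -0.01694487]
```

>>> arm_command([
  [[0, 0, 0, 0, 0, 0], [0, 0, 0, 0, 0, 0]],
])

```text
clock: 8.42
eef_pos: [600.9, -57.4, 176.3]
tool_rot: [3.142, 0.002, 0.2]
force: [-9.2, -1.0, 6.5]
width: 85.6
```

```bash
python3 - <<'E'
from cell import sensors
from h import *
s=sensors.read_state();rep(s);print(S.T@s["torque"])
E
```

```text
t 8.42 stand pos [ -1.14  32.48 176.27] F stand [-0.84 -9.17  6.47] rpy deg [1.800e+02 1.000e-01 1.146e+01] w 85.6
[-2.13042953  0.12326151 -0.05687018]
```

>>> arm_command([
  [[-2, 0, 0, 0, 0, 0], [-5, 0, 0, 0, 0, 0], [-10, 0, 0, 0, 0, 0], [-16, 0, 0, 0, 0, 0], [-22, 0, 0, 0, 0, 0], [-28, 0, 0, 0, 0, 0], [-34, 0, 0, 0, 0, 0], [-40, 0, 0, 0, 0, 0], [-45, 0, 0, 0, 0, 0], [-49, 0, 0, 0, 0, 0], [-51, 0, 0, 0, 0, 0], [-51, 0, 0, 0, 0, 0], [-51, 0, 0, 0, 0, 0]],
])

```text
clock: 9.5
eef_pos: [553.6, -67.0, 176.4]
tool_rot: [3.142, -0.004, 0.2]
force: [-0.5, -0.1, 0.0]
width: 85.5
```

```bash
python3 - <<'E'
from cell import sensors,get_image
from h import *
s=sensors.read_state();rep(s);print(S.T@s["torque"])
E
```

```text
t 9.5 stand pos [ -1.15 -15.83 176.36] F stand [ 0.01 -0.48  0.01] rpy deg [179.99  -0.23  11.48] w 85.5
[0.03517559 0.01570136 0.03216922]
```

>>> arm_command([
  [[-1.5, 0, 0, 0, 0, 0], [-3, 0, 0, 0, 0, 0], [-4.5, 0, 0, 0, 0, 0], [-6, 0, 0, 0, 0, 0], [-7.5, 0, 0, 0, 0, 0], [-9, 0, 0, 0, 0, 0], [-10, 0, 0, 0, 0, 0], [-10, 0, 0, 0, 0, 0]],
])

```text
clock: 10.17
eef_pos: [543.3, -69.1, 176.3]
tool_rot: [3.142, -0.003, 0.2]
force: [0.6, 0.4, 0.8]
width: 85.1
```

>>> arm_command([
  [[-0.6, 0, 0, 0, 0, 0], [-1.2, 0, 0, 0, 0, 0], [-1.8, 0, 0, 0, 0, 0], [-2, 0, 0, 0, 0, 0], [-2, 0, 0, 0, 0, 0]],
])

```text
clock: 10.58
eef_pos: [541.8, -69.4, 176.4]
tool_rot: [3.142, -0.004, 0.2]
force: [1.3, 0.3, 1.5]
width: 85.4
```

```bash
python3 - <<'E'
from cell import sensors,get_image
from h import *
s=sensors.read_state();rep(s);print(S.T@s["torque"])
E
```

```text
t 10.58 stand pos [ -1.2  -27.78 176.36] F stand [-0.03  1.36  1.48] rpy deg [180.    -0.24  11.48] w 85.4
[ 0.31511646 -0.00582656 -0.04040848]
```

>>> arm_command([
  [[-0.5, 0, 0, 0, 0, 0], [-1, 0, 0, 0, 0, 0], [-1.4, 0, 0, 0, 0, 0], [-1.4, 0, 0, 0, 0, 0]],
])

```text
clock: 10.92
eef_pos: [540.1, -69.7, 176.2]
tool_rot: [-3.142, -0.003, 0.2]
force: [1.3, -0.1, 1.6]
width: 85.4
```

>>> arm_command([
  [[-0.4, 0, 0, 0, 0, 0], [-0.8, 0, 0, 0, 0, 0], [-1.2, 0, 0, 0, 0, 0], [-1.2, 0, 0, 0, 0, 0]],
])

```text
clock: 11.25
eef_pos: [539.4, -69.8, 176.3]
tool_rot: [-3.142, -0.004, 0.201]
force: [3.3, 1.6, 0.9]
width: 85.8
```

```bash
python3 - <<'E'
from cell import sensors,get_image
from h import *
s=sensors.read_state();rep(s);print(S.T@s["torque"])
E
```

```text
t 11.25 stand pos [ -1.23 -30.24 176.32] F stand [-0.93  3.53  0.86] rpy deg [-180.     -0.26   11.49] w 85.8
[ 5.98681397e-01  1.65665713e-04 -7.24101975e-03]
```

>>> arm_command([
  [[-0.4, 0, 0, 0, 0, 0], [-0.8, 0, 0, 0, 0, 0], [-1.2, 0, 0, 0, 0, 0], [-1.2, 0, 0, 0, 0, 0]],
])

```text
clock: 11.58
eef_pos: [538.7, -70.0, 176.4]
tool_rot: [3.142, -0.005, 0.201]
force: [5.6, 0.3, 0.4]
width: 85.3
```

```bash
python3 - <<'E'
from cell import sensors,get_image
from h import *
s=sensors.read_state();rep(s);print(S.T@s["torque"])
E
```

```text
t 11.58 stand pos [ -1.24 -30.96 176.38] F stand [0.78 5.52 0.45] rpy deg [180.    -0.31  11.49] w 85.3
[ 1.08369186  0.00193072 -0.0250198 ]
```

>>> arm_command([
  [[-0.4, 0, 0, 0, 0, 0], [-0.8, 0, 0, 0, 0, 0], [-0.8, 0, 0, 0, 0, 0], [-0.8, 0, 0, 0, 0, 0]],
])

```text
clock: 11.92
eef_pos: [538.4, -70.0, 176.4]
tool_rot: [3.142, -0.006, 0.201]
force: [7.0, 0.3, -0.9]
width: 85.3
```

```bash
python3 - <<'E'
from cell import sensors,get_image
from h import *
s=sensors.read_state();rep(s);print(S.T@s["torque"])
E
```

```text
t 11.92 stand pos [ -1.22 -31.26 176.4 ] F stand [ 1.05  6.91 -0.92] rpy deg [180.    -0.36  11.5 ] w 85.3
[ 1.23058782 -0.07068925 -0.01168628]
```

>>> arm_command([
  [[-0.4, 0, 0, 0, 0, 0], [-0.8, 0, 0, 0, 0, 0], [-0.8, 0, 0, 0, 0, 0], [-0.8, 0, 0, 0, 0, 0]],
])

```text
clock: 12.25
eef_pos: [538.1, -70.1, 176.4]
tool_rot: [3.142, -0.007, 0.201]
force: [6.9, 0.7, -1.2]
width: 85.4
```

```bash
python3 - <<'E'
from cell import sensors,get_image
from h import *
s=sensors.read_state();rep(s);print(S.T@s["torque"])
E
```

```text
t 12.25 stand pos [ -1.23 -31.56 176.43] F stand [ 0.72  6.84 -1.17] rpy deg [180.    -0.42  11.5 ] w 85.4
[ 1.47127825 -0.07535604 -0.00457884]
```

>>> arm_command([
  [[-0.3, 0, 0, 0, 0, 0], [-0.4, 0, 0, 0, 0, 0], [-0.4, 0, 0, 0, 0, 0]],
])

```text
clock: 12.5
eef_pos: [538.0, -70.1, 176.4]
tool_rot: [3.142, -0.008, 0.201]
force: [8.1, 1.0, -3.0]
width: 85.3
```

```bash
python3 - <<'E'
from cell import sensors,get_image
from h import *
s=sensors.read_state();rep(s);print(S.T@s["torque"])
E
```

```text
t 12.5 stand pos [ -1.24 -31.72 176.42] F stand [ 0.6   8.19 -2.97] rpy deg [180.    -0.45  11.5 ] w 85.3
[ 1.49573941 -0.13835862 -0.0208555 ]
```

>>> arm_command([
  [[-0.3, 0, 0, 0, 0, 0], [-0.6, 0, 0, 0, 0, 0], [-0.6, 0, 0, 0, 0, 0], [-0.6, 0, 0, 0, 0, 0]],
])

```text
clock: 12.83
eef_pos: [537.8, -70.2, 176.4]
tool_rot: [3.142, -0.009, 0.201]
force: [9.3, 0.6, -3.5]
width: 85.2
```

```bash
python3 - <<'E'
from cell import sensors,get_image
from h import *
s=sensors.read_state();rep(s);print(S.T@s["torque"])
E
```

```text
t 12.83 stand pos [ -1.18 -31.95 176.44] F stand [ 1.26  9.27 -3.47] rpy deg [180.    -0.49  11.5 ] w 85.2
[ 1.71529219 -0.12837985 -0.01268175]
```

>>> arm_command([
  [[0, 0, 0, 0, 0, 0], [0, 0, 0, 0, 0, 0]],
])

```text
clock: 13.0
eef_pos: [537.7, -70.1, 176.4]
tool_rot: [-3.142, -0.008, 0.201]
force: [7.7, 1.8, -3.5]
width: 85.6
```

```bash
python3 - <<'E'
from cell import sensors,get_image
from h import *
s=sensors.read_state();rep(s);print(S.T@s["torque"])
E
```

```text
t 13.0 stand pos [ -1.25 -31.95 176.45] F stand [-0.19  7.93 -3.45] rpy deg [-180.     -0.49   11.5 ] w 85.6
[ 1.66446654 -0.0887136   0.02578595]
```

>>> arm_command([
  [[4, 0, 0, 0, 0, 0], [10, 0, 0, 0, 0, 0], [18, 0, 0, 0, 0, 0], [26, 0, 0, 0, 0, 0], [30, 0, 0, 0, 0, 0], [33, 0, 0, 0, 0, 0], [33, 0, -15, 0, 0, 0], [33, 0, -40, 0, 0, 0], [33, 0, -70, 0, 0, 0], [33, 0, -100, 0, 0, 0], [33, 0, -120, 0, 0, 0], [33, -20, -125, 0, 0, 0], [33, -50, -125, 0, 0, 0], [33, -80, -125, 0, 0, 0], [33, -110, -125, 0, 0, 0], [33, -140, -125, 0, 0, 0], [33, -170, -125, 0, 0, 0], [33, -200, -125, 0, 0, 0], [33, -230, -125, 0, 0, 0], [33, -250, -125, 0, 0, 0]],
])

```text
clock: 14.67
eef_pos: [515.9, 184.1, 301.4]
tool_rot: [-3.14, -0.003, 0.204]
force: [0.1, 0.3, 0.6]
width: 85.2
```

>>> arm_command([
  [[0, 0, 0, 0, 0, 0], [0, 0, 0, 0, 0, 0], [0, 0, 0, 0, 0, 0], [0, 0, 0, 0, 0, 0]],
], claw=-1)

```text
clock: 15.0
eef_pos: [517.8, 179.1, 301.1]
tool_rot: [3.14, -0.003, 0.198]
force: [-0.2, 0.1, -0.3]
width: 38.6
```

```bash
python3 - <<'E'
from cell import sensors,get_image
from h import *
s=sensors.read_state();rep(s,[-253,0,60]);print(S.T@s["torque"])
for n in("side","top"):
    g=get_image(n);np.savez(f"pics/{n}4.npz",**g);cv2.imwrite(f"pics/{n}4.png",cv2.resize(g["pixels"][120:290,180:330,::-1],None,fx=3.5,fy=3.5,interpolation=2))
g=dict(np.load("pics/side4.npz"))
K=g["K"];P=g["pose"];D=g["z_map"];v,u=np.mgrid[0:384,0:512]
c=np.stack([(u-K[0,2])/K[0,0]*D,-(v-K[1,2])/K[1,1]*D,-D],-1);Q=(c@P[:3,:3].T+P[:3,3]-O)@S
hsv=cv2.cvtColor(g["pixels"],cv2.COLOR_RGB2HSV).astype(int)
m=(hsv[...,0]<14)&(hsv[...,1]>190)&(abs(Q[...,0]+200)<60)&(abs(Q[...,1])<40)&(Q[...,2]>30)
q=Q[m];print(len(q),q.min(0),q.max(0),np.median(q,0))
w=(D>0)&(abs(Q[...,0])<90)&(abs(Q[...,1])<40)&(Q[...,2]>200)&(Q[...,2]<225)
print(Q[w].min(0),Q[w].max(0))
f=(D>0)&(abs(Q[...,0]+250)<60)&(abs(Q[...,1])<50)&(Q[...,2]>240)&(Q[...,2]<340)
print(Q[f].min(0),Q[f].max(0))
E
```

```text
t 15.0 stand pos [-249.52   -1.83  301.08] F stand [-0.13 -0.13 -0.3 ] rpy deg [ 1.7994e+02 -1.6000e-01  1.1360e+01] w 38.6
shift tool [  1.13  -3.76 241.08]
turn [ 0.06 -0.16 -0.14]
[-0.00533537  0.02494322 -0.01041354]Traceback (most recent call last):
  File "<stdin>", line 11, in <module>
    return umr_minimum(a, axis, None, out, keepdims, initial, where)
ValueError: zero-size array to reduction operation minimum which has no identity
```

View pics/side4.png

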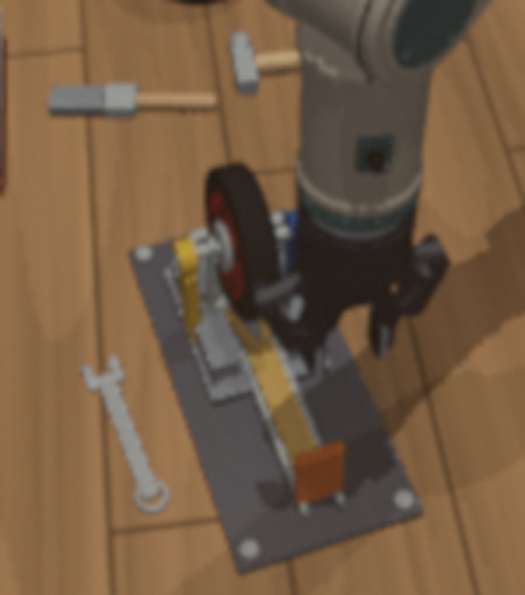

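```bash
python3 - <<'E'
from h import *
for n in ("side0","side4","top0"):
    g=dict(np.load(f"pics/{n}.npz"))
    K=g["K"];P=g["pose"];D=g["z_map"];v,u=np.mgrid[0:384,0:512]
    c=np.stack([(u-K[0,2])/K[0,0]*D,-(v-K[1,2])/K[1,1]*D,-D],-1);Q=(c@P[:3,:3].T+P[:3,3]-O)@S
    r=g["pixels"].astype(int)
    m=(r[...,0]>1.9*r[...,2])&(abs(Q[...,0]+200)<40)&(abs(Q[...,1])<40)&(Q[...,2]>45)&(Q[...,2]<115)
    q=Q[m];print(n,len(q),q.min(0).round(1),q.max(0).round(1),np.median(q,0).round(1))
    t=q[q[:,2]>99];print(len(t),t.min(0).round(1) if len(t) else 0,t.max(0).round(1) if len(t) else 0)
E
```

```text
side0 163 [-221.9  -20.9   46.2] [-208.3   21.7  107.7] [-219.3    0.9   86.5]
55 [-220.9  -20.8   99.2] [-208.3   21.7  107.7]
side4 169 [-222.9  -20.6   45.2] [-208.8   21.8  106.3] [-219.6    0.6   84.8]
56 [-221.8  -20.5   99. ] [-208.8   21.8  106.3]
top0 78 [-220.   -23.3   47.3] [-208.1   18.8  108.9] [-210.5   -2.   101.2]
48 [-220.   -21.5   99. ] [-208.5   18.5  108.9]
```

>>> arm_command([
  [[1, -12, 20, 0, -0.1, 0], [1, -12, 45, 0, -0.1, 0], [1, -12, 70, 0, -0.1, 0], [1, -12, 95, 0, -0.1, 0], [1, -12, 120, 0, -0.1, 0], [1, -12, 145, 0, -0.1, 0], [1, -12, 160, 0, -0.1, 0], [1, -12, 160, 0, -0.1, 0], [1, -12, 160, 0, -0.1, 0]],
])

```text
clock: 15.85
eef_pos: [516.5, 192.1, 140.9]
tool_rot: [3.141, -0.0, 0.199]
force: [-0.4, -0.2, 1.0]
width: 0.0
```

```bash
python3 - <<'E'
from cell import sensors,get_image
from h import *
s=sensors.read_state();rep(s,[-262,0,60])
n="side"
g=get_image(n);np.savez(f"pics/{n}5.npz",**g);cv2.imwrite(f"pics/{n}5.png",cv2.resize(g["pixels"][150:290,200:330,::-1],None,fx=4,fy=4,interpolation=2))
E
```

```text
t 15.85 stand pos [-262.51   -0.5   140.94] F stand [ 0.08 -0.4   0.95] rpy deg [ 1.7998e+02 -1.0000e-02  1.1430e+01] w 0.0
shift tool [ 0.48  0.48 80.94]
turn [ 0.02 -0.01 -0.07]
```

View pics/side5.png

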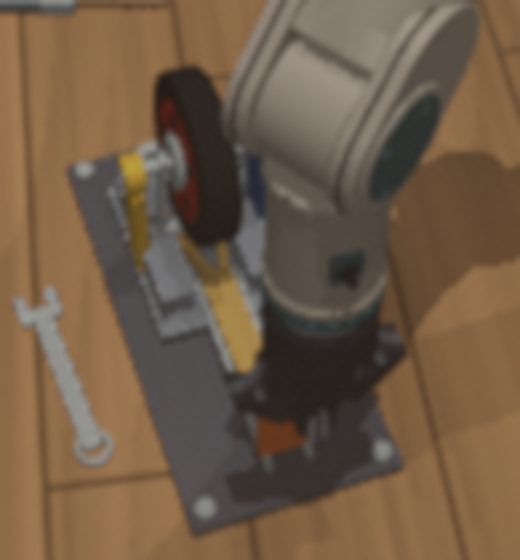

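>>> arm_command([
  [[0.5, 0.5, 20, 0, 0, 0], [0.5, 0.5, 40, 0, 0, 0], [0.5, 0.5, 60, 0, 0, 0], [0.5, 0.5, 75, 0, 0, 0], [0.5, 0.5, 79, 0, 0, 0], [0.5, 0.5, 79, 0, 0, 0], [0.5, 6, 79, 0, 0, 0], [0.5, 12, 79, 0, 0, 0], [0.5, 18, 79, 0, 0, 0], [0.5, 22, 79, 0, 0, 0], [0.5, 24, 79, 0, 0, 0], [0.5, 24, 79, 0, 0, 0], [0.5, 24, 79, 0, 0, 0]],
])

```text
clock: 16.98
eef_pos: [522.1, 169.4, 62.5]
tool_rot: [-3.141, -0.002, 0.2]
force: [-0.6, 0.5, 0.5]
width: -0.3
```

```bash
cat > r.py <<'E'
from cell import sensors
from h import *
s=sensors.read_state();rep(s);print("T",(S.T@s["torque"]).round(2))
E
python3 r.py
```

```text
t 16.98 stand pos [-239.1     0.49   62.49] F stand [-0.63 -0.49  0.52] rpy deg [-1.7999e+02 -1.2000e-01  1.1460e+01] w -0.3
T [-0.04  0.   -0.01]
```

>>> arm_command([
  [[0, 1, 0, 0, 0, 0], [0, 2, 0, 0, 0, 0], [0, 3, 0, 0, 0, 0], [0, 4, 0, 0, 0, 0], [0, 5, 0, 0, 0, 0], [0, 6, 0, 0, 0, 0], [0, 7, 0, 0, 0, 0], [0, 8, 0, 0, 0, 0], [0, 8, 0, 0, 0, 0]],
])

```text
clock: 17.73
eef_pos: [523.7, 161.4, 62.4]
tool_rot: [3.141, -0.002, 0.2]
force: [0.4, 0.6, 1.0]
width: -0.0
```

```bash
python3 r.py
```

```text
t 17.73 stand pos [-230.91    0.45   62.38] F stand [-0.5   0.54  1.04] rpy deg [ 1.7999e+02 -1.1000e-01  1.1470e+01] w -0.0
T [ 0.01 -0.1  -0.01]
```

>>> arm_command([
  [[0, 1, 0, 0, 0, 0], [0, 2, 0, 0, 0, 0], [0, 3, 0, 0, 0, 0], [0, 4, 0, 0, 0, 0], [0, 5, 0, 0, 0, 0], [0, 5, 0, 0, 0, 0]],
])

```text
clock: 18.23
eef_pos: [524.6, 156.9, 62.4]
tool_rot: [-3.141, -0.002, 0.201]
force: [-0.5, 3.0, 1.9]
width: -0.4
```

```bash
python3 r.py
```

```text
t 18.23 stand pos [-226.4     0.46   62.42] F stand [-3.02  0.08  1.86] rpy deg [-1.7998e+02 -1.2000e-01  1.1490e+01] w -0.4
T [-0.08  0.6  -0.04]
```

>>> arm_command([
  [[0, 1, 0, 0, 0, 0], [0, 2, 0, 0, 0, 0], [0, 3, 0, 0, 0, 0], [0, 4, 0, 0, 0, 0], [0, 5, 0, 0, 0, 0], [0, 6, 0, 0, 0, 0], [0, 7, 0, 0, 0, 0], [0, 7, 0, 0, 0, 0]],
])

```text
clock: 18.9
eef_pos: [526.1, 149.4, 62.4]
tool_rot: [3.141, -0.002, 0.2]
force: [-1.6, 3.0, 1.8]
width: 0.2
```

```bash
python3 r.py
```

```text
t 18.9 stand pos [-218.72    0.43   62.36] F stand [-3.21 -0.93  1.85] rpy deg [ 1.7998e+02 -1.1000e-01  1.1460e+01] w 0.2
T [-0.08  0.56 -0.06]
```

>>> arm_command([
  [[0, 0.7, 0, 0, 0, 0], [0, 1.4, 0, 0, 0, 0], [0, 2, 0, 0, 0, 0], [0, 2, 0, 0, 0, 0]],
])

```text
clock: 19.23
eef_pos: [526.5, 147.7, 62.4]
tool_rot: [3.141, -0.002, 0.2]
force: [-0.5, 2.1, 3.7]
width: 0.4
```

```bash
python3 r.py
```

```text
t 19.23 stand pos [-216.95    0.44   62.36] F stand [-2.17 -0.02  3.74] rpy deg [ 1.7999e+02 -1.1000e-01  1.1470e+01] w 0.4
T [-0.05  0.58  0.01]
```

>>> arm_command([
  [[0, 0.7, 0, 0, 0, 0], [0, 1.4, 0, 0, 0, 0], [0, 2, 0, 0, 0, 0], [0, 2, 0, 0, 0, 0]],
])

```text
clock: 19.57
eef_pos: [526.9, 145.7, 62.3]
tool_rot: [3.141, -0.002, 0.2]
force: [-0.7, 2.4, 2.1]
width: -0.1
```

```bash
python3 r.py
```

```text
t 19.57 stand pos [-214.96    0.45   62.33] F stand [-2.44 -0.19  2.11] rpy deg [ 1.7999e+02 -1.1000e-01  1.1470e+01] w -0.1
T [-0.03  0.57 -0.07]
```

>>> arm_command([
  [[0, 0.7, 0, 0, 0, 0], [0, 1.4, 0, 0, 0, 0], [0, 2, 0, 0, 0, 0], [0, 2, 0, 0, 0, 0]],
])

```text
clock: 19.9
eef_pos: [527.3, 143.8, 62.4]
tool_rot: [3.141, -0.002, 0.2]
force: [-0.4, 3.2, 3.2]
width: 0.3
```

```bash
python3 r.py
```

```text
t 19.9 stand pos [-212.95    0.42   62.35] F stand [-3.24  0.24  3.16] rpy deg [ 1.7999e+02 -1.1000e-01  1.1470e+01] w 0.3
T [-0.06  0.57 -0.05]
```

>>> arm_command([
  [[0, 0.7, 0, 0, 0, 0], [0, 1.4, 0, 0, 0, 0], [0, 2, 0, 0, 0, 0], [0, 2, 0, 0, 0, 0]],
])

```text
clock: 20.23
eef_pos: [527.7, 141.8, 62.4]
tool_rot: [3.141, -0.002, 0.2]
force: [-0.6, 2.8, 3.0]
width: 0.6
```

```bash
python3 r.py
```

```text
t 20.23 stand pos [-210.97    0.45   62.35] F stand [-2.84 -0.02  2.96] rpy deg [ 1.7999e+02 -1.1000e-01  1.1470e+01] w 0.6
T [-0.04  0.55 -0.03]
```

>>> arm_command([
  [[0, 0.7, 0, 0, 0, 0], [0, 1.4, 0, 0, 0, 0], [0, 2, 0, 0, 0, 0], [0, 2, 0, 0, 0, 0]],
])

```text
clock: 20.57
eef_pos: [528.1, 139.8, 62.3]
tool_rot: [3.141, -0.002, 0.2]
force: [-0.2, 3.4, 3.0]
width: -0.2
```

```bash
python3 r.py
```

```text
t 20.57 stand pos [-208.94    0.43   62.34] F stand [-3.41  0.5   2.97] rpy deg [ 1.7999e+02 -1.1000e-01  1.1470e+01] w -0.2
T [-0.02  0.51 -0.07]
```

>>> arm_command([
  [[0, 0.7, 0, 0, 0, 0], [0, 1.4, 0, 0, 0, 0], [0, 2, 0, 0, 0, 0], [0, 2, 0, 0, 0, 0]],
])

```text
clock: 20.9
eef_pos: [528.4, 137.9, 62.3]
tool_rot: [3.141, -0.002, 0.2]
force: [-0.3, 2.8, 2.7]
width: -0.1
```

```bash
python3 r.py
```

```text
t 20.9 stand pos [-206.96    0.41   62.34] F stand [-2.81  0.26  2.68] rpy deg [ 1.7999e+02 -1.0000e-01  1.1470e+01] w -0.1
T [-0.02  0.56 -0.09]
```

>>> arm_command([
  [[0, 0.7, 0, 0, 0, 0], [0, 1.4, 0, 0, 0, 0], [0, 2, 0, 0, 0, 0], [0, 2, 0, 0, 0, 0]],
])

```text
clock: 21.23
eef_pos: [528.8, 135.9, 62.3]
tool_rot: [3.141, -0.002, 0.2]
force: [0.1, 3.7, 4.1]
width: 0.0
```

```bash
python3 r.py
```

```text
t 21.23 stand pos [-204.93    0.39   62.32] F stand [-3.6   0.85  4.13] rpy deg [ 1.7999e+02 -1.0000e-01  1.1470e+01] w 0.0
T [ 0.02  0.57 -0.05]
```

>>> arm_command([
  [[0, 0.7, 0, 0, 0, 0], [0, 1.4, 0, 0, 0, 0], [0, 2, 0, 0, 0, 0], [0, 2, 0, 0, 0, 0]],
])

```text
clock: 21.57
eef_pos: [529.2, 134.0, 62.3]
tool_rot: [3.141, -0.002, 0.2]
force: [-0.6, 3.7, 2.7]
width: 0.3
```

```bash
python3 r.py
```

```text
t 21.57 stand pos [-202.95    0.4    62.32] F stand [-3.72  0.15  2.72] rpy deg [ 1.7999e+02 -1.0000e-01  1.1470e+01] w 0.3
T [0.04 0.59 0.01]
```

>>> arm_command([
  [[0, 0.7, 0, 0, 0, 0], [0, 1.4, 0, 0, 0, 0], [0, 2, 0, 0, 0, 0], [0, 2, 0, 0, 0, 0]],
])

```text
clock: 21.9
eef_pos: [529.6, 132.0, 62.3]
tool_rot: [3.141, -0.002, 0.2]
force: [-1.1, 2.7, 3.8]
width: 0.6
```

```bash
python3 r.py
```

```text
t 21.9 stand pos [-200.95    0.37   62.31] F stand [-2.83 -0.56  3.8 ] rpy deg [ 1.7999e+02 -1.0000e-01  1.1470e+01] w 0.6
T [0.03 0.57 0.  ]
```

>>> arm_command([
  [[0, 0.7, 0, 0, 0, 0], [0, 1.4, 0, 0, 0, 0], [0, 2, 0, 0, 0, 0], [0, 2, 0, 0, 0, 0]],
])

```text
clock: 22.23
eef_pos: [530.0, 130.0, 62.3]
tool_rot: [3.141, -0.002, 0.2]
force: [-0.1, 3.1, 3.0]
width: 0.4
```

```bash
python3 r.py
```

```text
t 22.23 stand pos [-198.93    0.4    62.32] F stand [-3.06  0.52  2.95] rpy deg [ 1.7999e+02 -1.0000e-01  1.1470e+01] w 0.4
T [ 0.04  0.58 -0.  ]
```

>>> arm_command([
  [[0, 0.7, 0, 0, 0, 0], [0, 1.4, 0, 0, 0, 0], [0, 2, 0, 0, 0, 0], [0, 2, 0, 0, 0, 0]],
])

```text
clock: 22.57
eef_pos: [530.4, 128.1, 62.3]
tool_rot: [3.141, -0.002, 0.2]
force: [-0.8, 3.2, 3.4]
width: -0.1
```

```bash
python3 r.py
```

```text
t 22.57 stand pos [-196.98    0.38   62.31] F stand [-3.33 -0.19  3.37] rpy deg [ 1.7999e+02 -1.0000e-01  1.1480e+01] w -0.1
T [0.07 0.55 0.01]
```

>>> arm_command([
  [[0, 0.7, 0, 0, 0, 0], [0, 1.4, 0, 0, 0, 0], [0, 2, 0, 0, 0, 0], [0, 2, 0, 0, 0, 0]],
])

```text
clock: 22.9
eef_pos: [530.6, 127.4, 62.4]
tool_rot: [-3.14, -0.002, 0.201]
force: [-1.7, 5.0, 3.3]
width: -0.2
```

```bash
python3 r.py
```

```text
t 22.9 stand pos [-196.23    0.41   62.37] F stand [-5.28 -0.64  3.29] rpy deg [-1.7992e+02 -1.2000e-01  1.1520e+01] w -0.2
T [-0.02  1.04 -0.08]
```

>>> arm_command([
  [[0, 0.5, 0, 0, 0, 0], [0, 1, 0, 0, 0, 0], [0, 1, 0, 0, 0, 0], [0, 1, 0, 0, 0, 0]],
])

```text
clock: 23.23
eef_pos: [530.6, 127.1, 62.4]
tool_rot: [-3.139, -0.002, 0.202]
force: [-1.4, 7.2, 2.9]
width: 0.3
```

```bash
python3 r.py
```

```text
t 23.23 stand pos [-195.96    0.4    62.38] F stand [-7.36  0.08  2.88] rpy deg [-1.7988e+02 -1.3000e-01  1.1550e+01] w 0.3
T [-0.05  1.26 -0.02]
```

>>> arm_command([
  [[0, 0.5, 0, 0, 0, 0], [0, 1, 0, 0, 0, 0], [0, 1, 0, 0, 0, 0], [0, 1, 0, 0, 0, 0]],
])

```text
clock: 23.57
eef_pos: [530.7, 126.8, 62.4]
tool_rot: [-3.139, -0.002, 0.202]
force: [-1.4, 8.0, 3.0]
width: -0.2
```

```bash
python3 r.py
```

```text
t 23.57 stand pos [-195.68    0.43   62.42] F stand [-8.13  0.23  3.04] rpy deg [-1.7983e+02 -1.4000e-01  1.1580e+01] w -0.2
T [-0.12  1.5  -0.06]
```

>>> arm_command([
  [[0, 0.5, 0, 0, 0, 0], [0, 1, 0, 0, 0, 0], [0, 1, 0, 0, 0, 0], [0, 1, 0, 0, 0, 0]],
])

```text
clock: 23.9
eef_pos: [530.8, 126.5, 62.4]
tool_rot: [-3.138, -0.003, 0.202]
force: [-2.9, 8.8, 3.2]
width: -0.3
```

```bash
python3 r.py
```

```text
t 23.9 stand pos [-195.36    0.45   62.42] F stand [-9.19 -1.04  3.25] rpy deg [-1.7978e+02 -1.5000e-01  1.1600e+01] w -0.3
T [-0.01  1.75 -0.12]
```

>>> arm_command([
  [[0, 0, 0, 0, 0, 0], [0, 0, 0, 0, 0, 0]],
])

```text
clock: 24.07
eef_pos: [530.8, 126.5, 62.4]
tool_rot: [-3.138, -0.003, 0.202]
force: [-3.5, 9.6, 2.8]
width: -0.0
```

```bash
python3 r.py
```

```text
t 24.07 stand pos [-195.36    0.46   62.42] F stand [-10.07  -1.53   2.82] rpy deg [-1.7978e+02 -1.5000e-01  1.1600e+01] w -0.0
T [-0.08  1.75 -0.09]
```

>>> arm_command([
  [[0, -2, 0, 0, 0, 0], [0, -5, 0, 0, 0, 0], [0, -10, 0, 0, 0, 0], [0, -18, 0, 0, 0, 0], [0, -25, 0, 0, 0, 0], [0, -25, -20, 0, 0, 0], [0, -25, -50, 0, 0, 0], [0, -25, -80, 0, 0, 0], [0, -25, -110, 0, 0, 0], [0, -25, -140, 0, 0, 0], [0, -25, -170, 0, 0, 0], [0, -25, -200, 0, 0, 0], [0, -25, -225, 0, 0, 0], [0, -25, -240, 0, 0, 0], [0, -25, -240, 0, 0, 0], [0, -25, -240, 0, 0, 0]],
])

```text
clock: 25.4
eef_pos: [525.9, 147.9, 302.5]
tool_rot: [3.141, -0.002, 0.2]
force: [-0.4, 0.0, 0.2]
width: 0.3
```

```bash
python3 - <<'E'
from cell import sensors,get_image
from h import *
s=sensors.read_state();rep(s,[0,0,300])
n="side"
g=get_image(n);np.savez(f"pics/{n}6.npz",**g);cv2.imwrite(f"pics/{n}6.png",cv2.resize(g["pixels"][140:290,200:330,::-1],None,fx=4,fy=4,interpolation=2))
E
```

```text
t 25.4 stand pos [-2.1726e+02 -1.2000e-01  3.0249e+02] F stand [-0.08 -0.39  0.17] rpy deg [ 1.7997e+02 -1.4000e-01  1.1480e+01] w 0.3
shift tool [2.0000e-01 2.1726e+02 2.6000e+00]
turn [ 0.03 -0.14 -0.02]
```

View pics/side6.png

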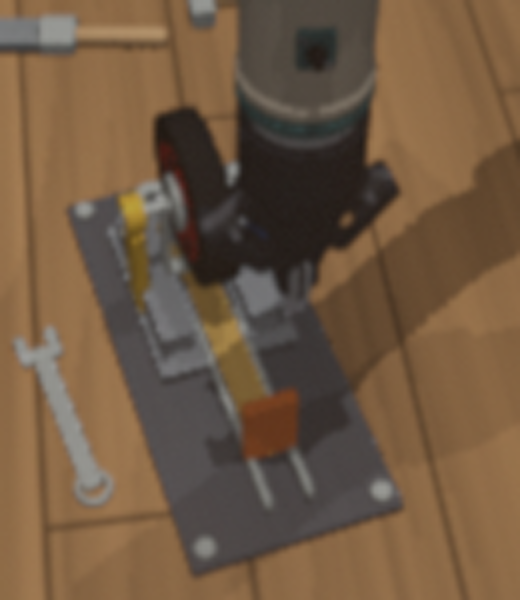

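Tab moved in about 33 mm (orange at pixel ~(270,425)), wheel upright. Next the second rock.

>>> arm_command([
  [[0, 15, 0, 0, 0, 0], [0, 40, 0, 0, 0, 0], [0, 70, 0, 0, 0, 0], [0, 100, 0, 0, 0, 0], [0, 130, 0, 0, 0, 0], [0, 160, 0, 0, 0, 0], [0, 190, 0, 0, 0, 0], [0, 210, 0, 0, 0, 0], [0, 216, 0, 0, 0, 0], [0, 216, 0, 0, 0, 0], [0, 216, 0, 0, 0, 0]],
], claw=1)

```text
clock: 26.37
eef_pos: [568.2, -62.4, 301.2]
tool_rot: [-3.14, 0.0, 0.201]
force: [0.4, 0.5, -0.3]
width: 85.5
```

```bash
python3 - <<'E'
from cell import sensors,get_image
from h import *
s=sensors.read_state();rep(s,[-1.2,0,176.4])
E
```

```text
t 26.37 stand pos [ -2.77  -0.52 301.23] F stand [-0.36  0.53 -0.3 ] rpy deg [-1.7989e+02  1.0000e-02  1.1540e+01] w 85.5
shift tool [  0.54   1.81 124.82]
turn [-0.11  0.01  0.04]
```

>>> arm_command([
  [[0.5, 0, 25, 0, 0, 0], [0.5, 0, 50, 0, 0, 0], [0.5, 0, 75, 0, 0, 0], [0.5, 0, 100, 0, 0, 0], [0.5, 0, 117, 0, 0, 0], [0.5, 0, 125, 0, 0, 0], [0.5, 0, 125, 0, 0, 0], [4, 0, 125, 0, 0, 0], [9, 0, 125, 0, 0, 0], [14, 0, 125, 0, 0, 0], [18, 0, 125, 0, 0, 0], [21, 0, 125, 0, 0, 0], [22.5, 0, 125, 0, 0, 0], [23, 0, 125, 0, 0, 0], [23, 0, 125, 0, 0, 0]],
])

```text
clock: 27.62
eef_pos: [591.8, -59.2, 177.4]
tool_rot: [-3.142, -0.002, 0.2]
force: [-0.3, 0.2, 0.4]
width: 85.7
```

```bash
python3 r.py
```

```text
t 27.62 stand pos [ -1.18  23.16 177.39] F stand [-0.29 -0.23  0.45] rpy deg [-1.800e+02 -1.000e-01  1.148e+01] w 85.7
T [-0.01 -0.02 -0.03]
```

Contact expected at y ≈ 26.5; 1 mm steps.

>>> arm_command([
  [[0.5, 0, 0.5, 0, 0, 0], [1, 0, 1, 0, 0, 0], [1.5, 0, 1, 0, 0, 0], [2, 0, 1, 0, 0, 0], [2.5, 0, 1, 0, 0, 0], [2.5, 0, 1, 0, 0, 0]],
])

```text
clock: 28.12
eef_pos: [594.3, -58.7, 176.4]
tool_rot: [-3.142, -0.002, 0.2]
force: [-0.3, -0.3, 0.4]
width: 85.3
```

```bash
python3 r.py
```

```text
t 28.12 stand pos [ -1.2   25.74 176.37] F stand [ 0.26 -0.35  0.45] rpy deg [-1.800e+02 -1.100e-01  1.148e+01] w 85.3
T [-0.07  0.01  0.02]
```

>>> arm_command([
  [[0.5, 0, 0, 0, 0, 0], [1, 0, 0, 0, 0, 0], [1.5, 0, 0, 0, 0, 0], [1.5, 0, 0, 0, 0, 0]],
])

```text
clock: 28.45
eef_pos: [595.6, -58.4, 176.4]
tool_rot: [3.142, -0.002, 0.2]
force: [0.2, -0.6, 1.3]
width: 85.6
```

```bash
python3 r.py
```

```text
t 28.45 stand pos [ -1.2   27.11 176.35] F stand [0.63 0.09 1.32] rpy deg [ 1.800e+02 -9.000e-02  1.148e+01] w 85.6
T [-0.06  0.05 -0.01]
```

>>> arm_command([
  [[0.5, 0, 0, 0, 0, 0], [1, 0, 0, 0, 0, 0], [1, 0, 0, 0, 0, 0]],
])

```text
clock: 28.7
eef_pos: [596.1, -58.3, 176.3]
tool_rot: [3.142, -0.0, 0.2]
force: [-1.2, -0.7, 2.8]
width: 85.4
```

```bash
python3 r.py
```

```text
t 28.7 stand pos [ -1.2   27.55 176.3 ] F stand [ 0.43 -1.27  2.75] rpy deg [ 1.800e+02 -3.000e-02  1.148e+01] w 85.4
T [-0.48 -0.02 -0.08]
```

>>> arm_command([
  [[0.5, 0, 0, 0, 0, 0], [1, 0, 0, 0, 0, 0], [1, 0, 0, 0, 0, 0]],
])

```text
clock: 28.95
eef_pos: [596.6, -58.2, 176.3]
tool_rot: [3.142, 0.0, 0.2]
force: [-3.8, -0.4, 4.2]
width: 85.1
```

```bash
python3 r.py
```

```text
t 28.95 stand pos [ -1.18  28.1  176.29] F stand [-0.35 -3.82  4.16] rpy deg [1.800e+02 3.000e-02 1.148e+01] w 85.1
T [-1.18  0.04 -0.01]
```

>>> arm_command([
  [[0.4, 0, 0, 0, 0, 0], [0.8, 0, 0, 0, 0, 0], [1, 0, 0, 0, 0, 0], [1, 0, 0, 0, 0, 0]],
])

```text
clock: 29.28
eef_pos: [597.0, -58.2, 176.2]
tool_rot: [3.142, 0.002, 0.2]
force: [-5.8, -0.6, 5.0]
width: 85.3
```

```bash
python3 r.py
```

```text
t 29.28 stand pos [ -1.18  28.52 176.24] F stand [-0.59 -5.75  5.01] rpy deg [1.800e+02 9.000e-02 1.147e+01] w 85.3
T [-1.55  0.17 -0.06]
```

>>> arm_command([
  [[0.4, 0, 0, 0, 0, 0], [0.6, 0, 0, 0, 0, 0], [0.6, 0, 0, 0, 0, 0]],
])

```text
clock: 29.53
eef_pos: [597.2, -58.1, 176.2]
tool_rot: [3.142, 0.003, 0.2]
force: [-6.2, -0.8, 5.9]
width: 85.6
```

```bash
python3 r.py
```

```text
t 29.53 stand pos [ -1.2   28.71 176.22] F stand [-0.5  -6.28  5.85] rpy deg [1.800e+02 1.400e-01 1.147e+01] w 85.6
T [-1.72  0.18 -0.05]
```

>>> arm_command([
  [[0.4, 0, 0, 0, 0, 0], [0.8, 0, 0, 0, 0, 0], [1, 0, 0, 0, 0, 0], [1, 0, 0, 0, 0, 0]],
])

```text
clock: 29.87
eef_pos: [597.5, -58.1, 176.2]
tool_rot: [3.142, 0.004, 0.2]
force: [-8.4, -0.8, 7.3]
width: 85.2
```

```bash
python3 r.py
```

```text
t 29.87 stand pos [ -1.15  29.03 176.18] F stand [-0.91 -8.38  7.31] rpy deg [179.99   0.23  11.46] w 85.2
T [-2.1   0.14 -0.03]
```

>>> arm_command([
  [[0.1, 0, 0, 0, 0, 0], [0.2, 0, 0, 0, 0, 0], [0.2, 0, 0, 0, 0, 0]],
])

```text
clock: 30.12
eef_pos: [597.5, -58.1, 176.2]
tool_rot: [3.141, 0.004, 0.2]
force: [-9.3, -0.4, 7.3]
width: 85.2
```

```bash
python3 r.py
```

```text
t 30.12 stand pos [ -1.16  29.04 176.17] F stand [-1.48 -9.16  7.28] rpy deg [179.99   0.24  11.46] w 85.2
T [-2.21  0.15 -0.06]
```

>>> arm_command([
  [[-2, 0, 0, 0, 0, 0], [-5, 0, 0, 0, 0, 0], [-10, 0, 0, 0, 0, 0], [-16, 0, 0, 0, 0, 0], [-22, 0, 0, 0, 0, 0], [-28, 0, 0, 0, 0, 0], [-34, 0, 0, 0, 0, 0], [-40, 0, 0, 0, 0, 0], [-46, 0, 0, 0, 0, 0], [-50, 0, 0, 0, 0, 0], [-53, 0, 0, 0, 0, 0], [-54, 0, 0, 0, 0, 0], [-54, 0, 0, 0, 0, 0]],
])

```text
clock: 31.2
eef_pos: [547.4, -68.3, 176.4]
tool_rot: [3.141, -0.002, 0.2]
force: [0.2, -0.2, -0.2]
width: 85.2
```

```bash
python3 r.py
```

```text
t 31.2 stand pos [ -1.12 -22.16 176.37] F stand [ 0.2   0.12 -0.2 ] rpy deg [ 1.7999e+02 -1.1000e-01  1.1480e+01] w 85.2
T [-0.03  0.01 -0.05]
```

>>> arm_command([
  [[-0.5, 0, 0, 0, 0, 0], [-1, 0, 0, 0, 0, 0], [-1.5, 0, 0, 0, 0, 0], [-2, 0, 0, 0, 0, 0], [-2, 0, 0, 0, 0, 0]],
])

```text
clock: 31.62
eef_pos: [545.4, -68.6, 176.2]
tool_rot: [-3.142, -0.002, 0.201]
force: [0.2, 0.1, -0.5]
width: 85.2
```

```bash
python3 r.py
```

```text
t 31.62 stand pos [ -1.26 -24.14 176.22] F stand [-0.09  0.17 -0.47] rpy deg [-1.800e+02 -9.000e-02  1.149e+01] w 85.2
T [-0.01  0.01 -0.04]
```

>>> arm_command([
  [[-0.5, 0, 0, 0, 0, 0], [-1, 0, 0, 0, 0, 0], [-1.5, 0, 0, 0, 0, 0], [-2, 0, 0, 0, 0, 0], [-2, 0, 0, 0, 0, 0]],
])

```text
clock: 32.03
eef_pos: [543.4, -69.1, 176.3]
tool_rot: [3.142, -0.002, 0.2]
force: [-0.7, 0.2, 0.8]
width: 85.4
```

```bash
python3 r.py
```

```text
t 32.03 stand pos [ -1.18 -26.2  176.29] F stand [-0.35 -0.66  0.79] rpy deg [ 1.800e+02 -1.000e-01  1.148e+01] w 85.4
T [-0.02  0.02 -0.02]
```

>>> arm_command([
  [[-0.5, 0, 0, 0, 0, 0], [-1, 0, 0, 0, 0, 0], [-1.2, 0, 0, 0, 0, 0], [-1.2, 0, 0, 0, 0, 0]],
])

```text
clock: 32.37
eef_pos: [542.8, -69.2, 176.3]
tool_rot: [-3.142, -0.003, 0.2]
force: [1.6, 0.4, -1.6]
width: 85.4
```

```bash
python3 r.py
```

```text
t 32.37 stand pos [ -1.2  -26.81 176.32] F stand [-0.06  1.69 -1.55] rpy deg [-1.800e+02 -1.600e-01  1.148e+01] w 85.4
T [ 0.31 -0.01 -0.02]
```

>>> arm_command([
  [[-0.5, 0, 0, 0, 0, 0], [-1, 0, 0, 0, 0, 0], [-1.2, 0, 0, 0, 0, 0], [-1.2, 0, 0, 0, 0, 0]],
])

```text
clock: 32.7
eef_pos: [542.1, -69.3, 176.4]
tool_rot: [3.142, -0.004, 0.2]
force: [4.5, 0.4, -3.7]
width: 85.3
```

```bash
python3 r.py
```

```text
t 32.7 stand pos [ -1.18 -27.54 176.42] F stand [ 0.48  4.45 -3.74] rpy deg [180.    -0.21  11.49] w 85.3
T [ 0.85 -0.09 -0.01]
```

>>> arm_command([
  [[-0.5, 0, 0, 0, 0, 0], [-0.8, 0, 0, 0, 0, 0], [-0.8, 0, 0, 0, 0, 0]],
])

```text
clock: 32.95
eef_pos: [541.7, -69.4, 176.4]
tool_rot: [3.142, -0.005, 0.201]
force: [6.2, 0.7, -4.6]
width: 85.3
```

```bash
python3 r.py
```

```text
t 32.95 stand pos [ -1.21 -27.94 176.45] F stand [ 0.5   6.18 -4.63] rpy deg [180.    -0.26  11.5 ] w 85.3
T [ 1.05 -0.1  -0.04]
```

>>> arm_command([
  [[-0.4, 0, 0, 0, 0, 0], [-0.8, 0, 0, 0, 0, 0], [-1, 0, 0, 0, 0, 0], [-1, 0, 0, 0, 0, 0]],
])

```text
clock: 33.28
eef_pos: [541.3, -69.5, 176.4]
tool_rot: [-3.142, -0.006, 0.201]
force: [7.9, 0.6, -5.4]
width: 85.3
```

```bash
python3 r.py
```

```text
t 33.28 stand pos [ -1.21 -28.34 176.43] F stand [ 1.    7.87 -5.41] rpy deg [-180.     -0.33   11.5 ] w 85.3
T [ 1.28 -0.17 -0.03]
```

>>> arm_command([
  [[-0.3, 0, 0, 0, 0, 0], [-0.3, 0, 0, 0, 0, 0], [-0.3, 0, 0, 0, 0, 0]],
])

```text
clock: 33.53
eef_pos: [541.2, -69.5, 176.4]
tool_rot: [-3.142, -0.006, 0.201]
force: [8.1, 1.2, -5.9]
width: 85.1
```

```bash
python3 r.py
```

```text
t 33.53 stand pos [ -1.19 -28.45 176.42] F stand [ 0.41  8.22 -5.95] rpy deg [-180.     -0.34   11.5 ] w 85.1
T [ 1.43 -0.17 -0.  ]
```

>>> arm_command([
  [[-0.2, 0, 0, 0, 0, 0], [-0.3, 0, 0, 0, 0, 0], [-0.3, 0, 0, 0, 0, 0]],
])

```text
clock: 33.78
eef_pos: [541.1, -69.5, 176.4]
tool_rot: [-3.142, -0.006, 0.201]
force: [8.6, 1.1, -6.4]
width: 85.3
```

```bash
python3 r.py
```

```text
t 33.78 stand pos [ -1.2  -28.56 176.44] F stand [ 0.6   8.67 -6.39] rpy deg [-180.     -0.37   11.5 ] w 85.3
T [ 1.46 -0.18 -0.04]
```

>>> arm_command([
  [[2, 0, 0, 0, 0, 0], [4, 0, 0, 0, 0, 0], [8, 0, 0, 0, 0, 0], [15, 0, 0, 0, 0, 0], [22, 0, 0, 0, 0, 0], [27, 0, 0, 0, 0, 0], [30, 0, 0, 0, 0, 0], [30, 0, 0, 0, 0, 0], [30, 0, -15, 0, 0, 0], [30, 0, -40, 0, 0, 0], [30, 0, -70, 0, 0, 0], [30, 0, -100, 0, 0, 0], [30, 0, -130, 0, 0, 0], [30, 0, -160, 0, 0, 0], [30, 0, -180, 0, 0, 0], [30, 0, -180, 0, 0, 0]],
])

```text
clock: 35.12
eef_pos: [569.9, -63.8, 361.1]
tool_rot: [3.139, -0.01, 0.2]
force: [0.8, 0.1, 0.5]
width: 85.6
```

```bash
python3 - <<'E'
from cell import sensors,get_image
from h import *
s=sensors.read_state();rep(s)
g=get_image("side");np.savez("pics/side7.npz",**g);cv2.imwrite("pics/side7.png",cv2.resize(g["pixels"][100:290,180:330,::-1],None,fx=3.1,fy=3.1,interpolation=2))
K=g["K"];P=g["pose"];D=g["z_map"];v,u=np.mgrid[0:384,0:512]
c=np.stack([(u-K[0,2])/K[0,0]*D,-(v-K[1,2])/K[1,1]*D,-D],-1);Q=(c@P[:3,:3].T+P[:3,3]-O)@S
for a in(186,198,210,216):
    k=Q[(D>0)&(abs(Q[...,0])<90)&(abs(Q[...,1])<40)&(Q[...,2]>a)&(Q[...,2]<a+6)];print(a,k[:,1].min(),k[:,1].max())
E
```

```text
t 35.12 stand pos [ -1.08   0.79 361.13] F stand [0.07 0.78 0.54] rpy deg [179.86  -0.55  11.47] w 85.6
186 -15.043671966227102 17.571741263592433
198 -14.840159083284318 16.326905529462454
210 -15.632563885937326 16.1178452613078
216 -14.767434087839892 15.974858223052019
```

View pics/side7.png

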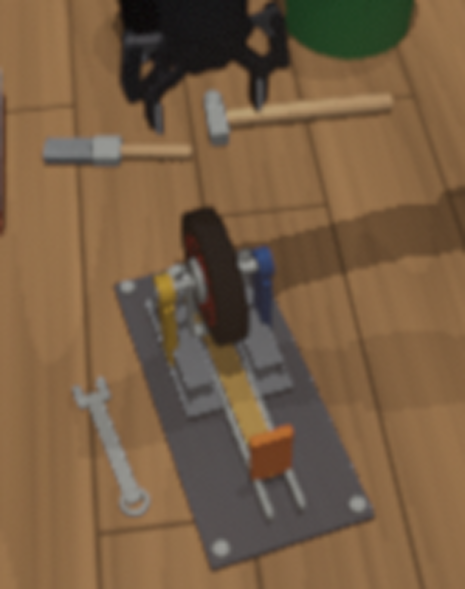

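```bash
python3 - <<'E'
from cell import order
print(order.finish_job())
E
```

```text
the job is handed in; nothing more can be done
None
```

The job is handed in: the wheel had clear bearing play, the take-up slide is now snug, and the second rock showed the wheel tight on its axle. It took about 35 s of the 72 s allowed.

- **First rock:** I pushed towards yellow, then blue, to about 8.5 N each way, which I estimate as 0.010 rad of head lean. The fingers ended about 3.4 mm further out each way than in the second rock. That is roughly 0.08 rad of play each way.
- **Take-up:** The slide moved at about 3 N for roughly 33 mm. The taper then bit, and I pressed to about 9.5 N (good range 7 to 12 N) and backed off.
- **Second rock:** I pushed to the same firmness, yellow then blue. The force rose straight from first contact, with no free travel beyond the head's own lean. I put any leftover play at 0.003 to 0.006 rad, inside the 0.008 limit. This comes from finger position and force, not a direct angle reading, so the margin is rough.
- **Final check:** The last picture shows the wheel upright, with the tyre at y of about -15 to +16 mm, as at the start. The gripper was open and clear above it. The wrench, brush and hammer appear undisturbed; the bearing ring, grease can, weight and mould were not checked in a final picture.

No check failed. Single force readings wandered by about 1 N, so I used the wrist torque as a cross-check. My two camera views of the stand differed by about 4 mm, and I used their average.

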